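# Load the autosampler's sprung filter seat and hold it shut

### The job

Pull the autosampler's drawer out until it stops, then take the steel filter cartridge that has its collar half-way up from the bench and put it, shank down, into the spring-loaded seat in the drawer. Press it down against the spring until the collar is hard on the seat's rim, and finish there: the seat has no catch, so the program must end still gripping the cartridge and pressing it down with a steady push a little stronger than the spring, without leaning on it hard. Leave the drawer fully out, and leave the two other steel tubes standing where they are.

Things in the scene. Friction and masses are not known exactly. Their poses are not given: they have to be found in the camera images.
- sampler: The autosampler: a low cream box 340 mm deep (its x), 300 wide (its y), 150 high, fixed on the bench. Origin: middle of its front face's lower edge, on the bench. The front, with the drawer, faces its -x.
- drawer (a joint): How far the drawer is out, in m: 0 shut, 0.200 at its stop. It slides straight along the sampler's -x, with about 4 N of friction, and stays where it is left. Fully out, the seat's centre is 120 mm in front of the sampler's front face.
- drawer_handle (a point): Middle of the drawer's bar handle: a round steel bar 10 mm thick, 110 mm long, level along y, its axis 122 mm above the bench and 44 mm in front of the drawer's front panel (236 mm wide, 12 mm thick, top 136 mm above the bench). Same axes as the sampler; moves with the drawer. Can be pinched from above.
- seat_mouth (a point): Centre of the seat's hole (31 mm round) at its rim, the flat top of an aluminium block 70 x 70 x 50 mm on the drawer's floor; the sprung plunger is in the hole. 96 mm above the bench, 136 mm behind the handle bar, 80 mm behind the back of the front panel, the only thing near that is higher than the rim. Axes as the sampler's. Inside the sampler until the drawer is out.
- plunger (a joint): How far the sprung plunger in the seat is pushed down, in m: 0 at rest, when its top is 24 mm below the rim. It pushes up with 4 N at rest and 350 N/m more: 9.6 N at 0.016, when the cartridge's collar meets the rim (the hard stop). The plunger itself could go to 0.020. It lifts an unheld cartridge; a steady push of 12 to 25 N holds it on the rim.
- cartridge_center (a point): Centre of the filter cartridge, 48 mm above its foot; z up along its axis. Loose, standing on the bench, steel, round, 96 mm high, 0.14 to 0.28 kg. From the foot up: a shank 28 mm thick, 40 mm long with a bevelled foot; a collar 44 mm wide, 6 mm thick; a grooved grip 30 mm thick, 50 mm long (from 2 mm under this point to 48 mm above it).
- cartridge_collar (a point): Centre of the underside of that cartridge's collar, 40 mm above its foot, on its axis. It meets the seat's rim when fully pressed in.
- cartridge: The same cartridge; origin at the centre of its foot, z along its axis, upwards.
- plain_tube_center (a point): Centre of a plain steel tube 30 mm thick and 96 mm high without any collar, standing loose on the bench. Not to be used.
- topped_tube_center (a point): Centre of a steel tube 82 mm high, 28 mm thick with a 44 mm wide, 22 mm thick head at its top, standing loose on the bench. Not to be used.
Things that resemble listed ones, but are neither listed nor needed, are in the scene too. What is shaped like the cartridge but pink or turquoise is not meant.

How it is judged:
By the outcome, as a careful person would: the job done as asked, in the order asked, and still so for the second after the job is handed in, while the arm keeps its last pose, push and grip.
It also fails if it takes over 72 s, if anything falls off the work surface, if the arm or the gripper's body presses on something with over 40 N, if the wrist force passes 120 N, or if a joint passes its speed limit or range.

### The arm

A 7-joint arm with a two-finger parallel gripper is mounted at the origin on the work surface. World frame = base frame: x ahead of the robot, y to its left, z up, the work surface at z = 0. Lengths are in m, angles in rad, forces in N, time in s.
With the tool pointing down it reaches from about 0.425 to 1.025 m from the base axis. Payload 9.4 kg.
Tool frame: the origin (TCP) lies midway between the tips of the shut fingers; the grasp point (between the pads) lies 19 mm behind it; y points along the fingers, z is the direction in which the jaws open and shut, and the axes are right-handed (so a half turn about y gives the same grasp; the last joint's range is limited). The gripper opens to 85 mm and grips with 20 to 120 N. Pads are 22 mm wide; open, the fingers measure 114 mm over their backs; the gripper's body (76 mm by 85 mm) begins 54 mm behind the grasp point. The pads swing forward as they close: fully open they stand 13 mm farther back than shut.
Start: joints at [1.09, 0.599, -0.003, 1.599, 0.002, 0.943, -0.08], TCP at [0.285, -0.667, 0.231] pointing down, gripper open.
Joint ranges: [-2.57, 2.57], [-0.35, 1.97], [-1.29, 1.29], [0.11, 2.56], [-1.05, 4.19], [0.11, 1.86], [-2.63, 2.63]. Speed limits (rad/s): [2.22, 2.22, 3.01, 3.01, 3.14, 3.14, 3.14].

### API

Orientations are given as a unit quaternion [x, y, z, w].
In Python, from station import env, capture, get_calibration gives the robot as it stands.
- The arm moves only by the shell command python3 -m pendant 'ROWS' [FORCE]. ROWS is JSON, a list of rows, each a list of 7 numbers: the shift along the world's x, y, z in mm, then the turn, a rotation vector about the world's x, y, z in degrees, then the gripper command: -1 is shut, 1 is fully open, values between are in proportion. A call has exactly 5 rows; each row shifts and turns the pose as measured when the row begins; what a row does not reach is not made up. A row lasts 1/10 s, in which the tool goes at most 50 mm and 8.59 degrees, less where a joint would pass 70% of its speed; a pose out of reach is approached as far as the arm can. A call with a gripper value outside its range is refused whole. The fingers move at their own pace and stop on an object; FORCE is the grip in N (left out, the last holds). Time passes only in rows, so rows that do not move let the fingers close, or fill a call up. It gives the time, the measured TCP pose, the force and the opening at its end, in the units of the state.
- env.get_obs(): the state, without advancing time (a new reading comes with each control period).
- capture(name): name is "side" or "top"; returns (picture, depth): 420x560x3 uint8, red, green, blue; 420x560 float32, m along the optical axis (not along the pixel's ray), 0 where there is no reading.
- get_calibration(name): a dict with "mtx" (3x3 intrinsics, pixels), "rvec" (rotation vector, rad) and "tvec" (3), from world to camera coordinates, as OpenCV has them. Camera axes: x right, y down, z forward; pixel columns grow to the right and rows downward; lengths in m; the calibration is good to about 2 mm. A picture is of the moment at which its call begins. get_calibration takes no time and is no camera call.
- env.hand_in(): hands the job in, once; it reports no verdict.
The state is a dict: "time_s": time; "joints": joint angles; "joint_vel": joint speeds; "tau": joint torques, N m; "eef_pos": TCP position; "tcp_rot": TCP orientation; "contact_force": force on the tool from outside, world axes, zero at the start; "moment": the same for the moment, N m; "width": finger opening in m.
Only numpy, scipy, OpenCV 4.12 (cv2) and the standard library are available. Lean on these libraries where they do the work, as an engineer would, in place of code of your own. Each camera call takes 0.05 s, during which the arm holds its last target.

## Working session

There is one attempt and no reset: what is moved stays moved. The work goes in short steps, Python scripts to look and compute and a shell command to move; the robot and the scene stay as the last step left them, time stands still between calls to the robot, and variables do not carry over. Pictures are saved under pics/ and viewed, and the job is handed in when it is done.

```bash
ls; mkdir -p pics
cat > h.py <<'E'
import numpy as np, cv2
from station import env, capture, get_calibration
def cal(n):
    c=get_calibration(n); K=np.array(c["mtx"],float); R,_=cv2.Rodrigues(np.array(c["rvec"],float)); t=np.array(c["tvec"],float).ravel(); return K,R,t
def ray(n,u,v):
    K,R,t=cal(n); d=R.T@np.linalg.solve(K,[u,v,1.]); return -R.T@t, d
def onz(n,u,v,z):
    o,d=ray(n,u,v); return o+d*(z-o[2])/d[2]
def cloud(n,D):
    K,R,t=cal(n); v,u=np.mgrid[:D.shape[0],:D.shape[1]]
    P=np.stack([(u-K[0,2])/K[0,0]*D,(v-K[1,2])/K[1,1]*D,D],-1)
    P=(P-t)@R; P[D==0]=np.nan; return P
def proj(n,p):
    K,R,t=cal(n); q=K@(R@np.array(p,float)+t); return q[:2]/q[2]
E
python3 - <<'E'
from h import *
o=env.get_obs(); print({k:np.round(v,3) for k,v in o.items()})
for n in("top","side"):
    I,D=capture(n); cv2.imwrite(f"pics/{n}0.png",I[:,:,::-1]); np.savez(f"{n}0.npz",I=I,D=D)
    K,R,t=cal(n); print(n,K.round(1).tolist(),(-R.T@t).round(3))
E
```

```text
pics
{'time_s': np.float64(0.0), 'joints': array([ 1.09 ,  0.6  , -0.003,  1.6  ,  0.002,  0.943, -0.08 ]), 'joint_vel': array([-0.001,  0.   , -0.003,  0.001,  0.001,  0.001,  0.001]), 'tau': array([-0.0000e+00, -7.7646e+01,  1.5650e+00, -2.5801e+01,  1.2000e-02,
        9.0000e-03,  0.0000e+00]), 'eef_pos': array([ 0.285, -0.666,  0.23 ]), 'tcp_rot': array([-0.142,  0.693, -0.692,  0.142]), 'contact_force': array([ 0.386, -0.33 , -0.05 ]), 'moment': array([ 0.021, -0.007,  0.007]), 'width': np.float64(0.085)}
top [[495.7, 0.0, 285.5], [0.0, 495.7, 210.1], [0.0, 0.0, 1.0]] [ 0.4   -0.072  1.338]
side [[508.5, 0.0, 281.3], [0.0, 508.5, 206.6], [0.0, 0.0, 1.0]] [0.19  0.423 0.861]
```

View pics/top0.png

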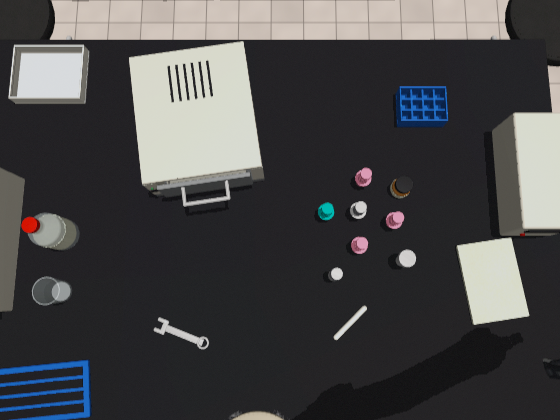

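View pics/side0.png

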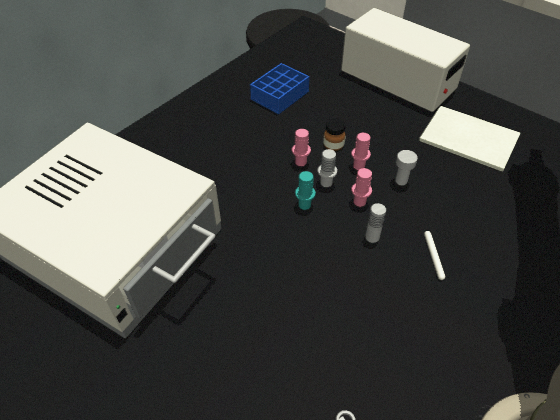

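The candidates (top px / side px) are:
- Steel with mid collar: (359,210) / (328,168). This is the one I choose.
- Plain tube: (336,274) / (376,222).
- Topped tube: (406,259) / (404,168).
- Pink: (363,177), (395,220), (360,245).
- Turquoise: (326,212).
- Amber vial: (401,187).

Next I check the choice in a close crop and measure.

Run:
```python
from h import *
T=np.load("top0.npz");S=np.load("side0.npz")
a=cv2.resize(S['I'][110:260,270:430],None,fx=2.4,fy=2.4,interpolation=2); b=cv2.resize(T['I'][150:300,300:430],None,fx=2.4,fy=2.4,interpolation=2)
cv2.imwrite("pics/crop0.png",np.hstack([a,b])[:,:,::-1])
P=cloud("top",T['D']);Q=cloud("side",S['D'])
# sampler top face
z=P[...,2]
m=((z>0.142)&(z<0.158)).astype(np.uint8); 
n,l,st,c=cv2.connectedComponentsWithStats(m)
for i in range(1,n):
    if st[i,4]>3000:
        pts=P[l==i][:,:2].astype(np.float32); r=cv2.minAreaRect(pts*1000); print("face",st[i],r,np.nanmedian(P[l==i][:,2])); print(cv2.boxPoints(r).round(1).tolist())
# handle: steel bar around z .122
m=((z>0.112)&(z<0.134)); m[:185]=0; m[215:]=0; m[:,:175]=0;m[:,235:]=0
p=P[m]; print("handle pts",len(p))
if len(p): r=cv2.minAreaRect((p[:,:2]*1000).astype(np.float32)); print(r,cv2.boxPoints(r).tolist(),np.median(p[:,2]))
# tubes in top by height
for nm,(lo,hi) in dict(tall=(.08,.105)).items():
    m=((z>.07)&(z<.11)).astype(np.uint8)
    n,l,st,c=cv2.connectedComponentsWithStats(m)
    for i in range(1,n):
        if 20<st[i,4]<800:
            q=P[l==i]; print(c[i].round(1),st[i,4],"zmax",np.max(q[:,2]).round(3),onz("top",*c[i],np.percentile(q[:,2],70)).round(4))
print(onz("side",329,153,.096))
```

```text
face [  129    42   133   143 15073] ((868.8780517578125, 162.7707977294922), (342.6768798828125, 300.6023864746094), 8.624889373779297) 0.14998884488654934
[[676.9000244140625, 285.70001220703125], [722.0, -11.5], [1060.800048828125, 39.900001525878906], [1015.7000122070312, 337.1000061035156]]
handle pts 360
((660.7645874023438, 138.5379180908203), (53.68217849731445, 136.02130126953125), 7.443111896514893) [[625.3394165039062, 202.49847412109375], [642.9598999023438, 67.62328338623047], [696.1897583007812, 74.57736206054688], [678.5692749023438, 209.45254516601562]] 0.1256129629975759
[365.  174.8] 132 zmax 0.101 [ 0.7155 -0.275   0.0958]
[  3.9 215.5] 729 zmax 0.11 [0.6106 0.6479 0.0931]
[257. 173.] 46 zmax 0.11 [0.719  0.0032 0.1024]
[240.5 181.9] 91 zmax 0.109 [0.6966 0.0456 0.0978]
[204.6 187.4] 151 zmax 0.11 [0.6824 0.1374 0.0976]
[152.1 188.8] 38 zmax 0.109 [0.6777 0.2707 0.102 ]
[171.3 192.3] 75 zmax 0.11 [0.6695 0.2222 0.0979]
[326.6 209.3] 125 zmax 0.102 [ 0.6252 -0.1747  0.0961]
[359.9 208. ] 133 zmax 0.102 [ 0.6285 -0.2595  0.0955]
[396.9 218. ] 135 zmax 0.103 [ 0.6024 -0.3525  0.0967]
[ 61.2 233.8] 239 zmax 0.11 [0.5627 0.4958 0.0977]
[361.1 243.6] 126 zmax 0.101 [ 0.5374 -0.26    0.0967]
[406.5 258.6] 251 zmax 0.089 [ 0.5007 -0.3757  0.0827]
[336.  274.1] 127 zmax 0.101 [ 0.4614 -0.1954  0.0964]
[ 45.2 291.1] 293 zmax 0.095 [0.4202 0.5282 0.0893]
[ 0.63366075 -0.26759031  0.096     ]
```

View pics/crop0.png

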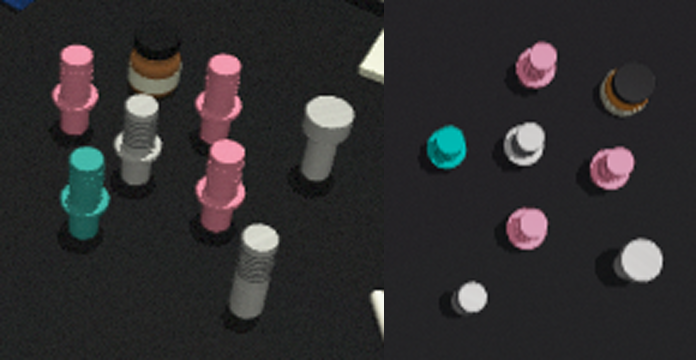

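The crop confirms the choice: steel, mid collar, at top (360,208). I'll refine the handle bar axis and cross-check the cartridge in the side view.

Run:
```python
from h import *
T=np.load("top0.npz");S=np.load("side0.npz")
# bar: bright pixels
for n,A,(x0,x1,y0,y1) in(("top",T,(178,234,180,210)),("side",S,(150,220,222,285))):
    g=A['I'].min(2).astype(int); m=np.zeros(g.shape,np.uint8); m[y0:y1,x0:x1]=(g[y0:y1,x0:x1]>130)
    cv2.imwrite(f"pics/m_{n}.png",cv2.resize(np.hstack([np.repeat(m[y0:y1,x0:x1,None]*255,3,2),A['I'][y0:y1,x0:x1,::-1]]),None,fx=5,fy=5,interpolation=0))
th=np.radians(8.62); R=np.array([[np.cos(th),-np.sin(th)],[np.sin(th),np.cos(th)]]); F=np.array([.7008,.1373])
for n,A,(x0,x1,y0,y1) in(("top",T,(178,234,180,210)),("side",S,(150,220,222,285))):
    P=cloud(n,A['D']); 
    v,u=np.mgrid[y0:y1,x0:x1]; m=A['I'][y0:y1,x0:x1].min(2)>130
    W=np.array([onz(n,a,b,.122)[:2] for a,b in zip(u[m],v[m])]); L=(W-F)@R
    k=(L[:,0]<-.03)
    print(n,"local x hist",np.histogram(L[:,0],bins=np.arange(-.11,.02,.005)))
    xb=L[:,0]; e=np.percentile(xb,2); bar=L[(xb<e+.012)]
    print("bar x med",np.median(bar[:,0]),"y range",bar[:,1].min(),bar[:,1].max())
# side cartridge: top face ellipse, bright blob
g=S['I'].min(2)[145:192,315:345]; cv2.imwrite("pics/c.png",cv2.resize(S['I'][145:192,315:345,::-1],None,fx=10,fy=10,interpolation=0))
Q=cloud("side",S['D']); q=Q[145:192,315:345]; s=q[...,2]>.0925
vv,uu=np.nonzero(s); print("side topface",(uu.mean()+315,vv.mean()+145),len(uu),onz("side",uu.mean()+315,vv.mean()+145,.096), np.nanmean(q[s],0))
P=cloud("top",T['D']); q=P[195:225,345:375]; s=q[...,2]>.0925; vv,uu=np.nonzero(s); print("top",len(uu),onz("top",uu.mean()+345,vv.mean()+195,.096), np.nanmean(q[s],0))
```

```text
top local x hist (array([ 0,  0,  0,  0,  0,  0,  0,  0,  0, 65, 92, 33, 14, 13, 14, 13, 14,
       12, 13,  5, 70, 39, 16,  0,  0]), array([-1.10000000e-01, -1.05000000e-01, -1.00000000e-01, -9.50000000e-02,
       -9.00000000e-02, -8.50000000e-02, -8.00000000e-02, -7.50000000e-02,
       -7.00000000e-02, -6.50000000e-02, -6.00000000e-02, -5.50000000e-02,
       -5.00000000e-02, -4.50000000e-02, -4.00000000e-02, -3.50000000e-02,
       -3.00000000e-02, -2.50000000e-02, -2.00000000e-02, -1.50000000e-02,
       -1.00000000e-02, -5.00000000e-03,  9.71445147e-17,  5.00000000e-03,
        1.00000000e-02,  1.50000000e-02]))
bar x med -0.058440310983104544 y range -0.05846693414272946 0.058488886674587744
side local x hist (array([  0,   0,   0,   0,   0,   0,   0,   0,   0,  65, 157,  71,  25,
        22,  23,  25,  22,  23,  23,  14,   0, 128, 106,   7,   2]), array([-1.10000000e-01, -1.05000000e-01, -1.00000000e-01, -9.50000000e-02,
       -9.00000000e-02, -8.50000000e-02, -8.00000000e-02, -7.50000000e-02,
       -7.00000000e-02, -6.50000000e-02, -6.00000000e-02, -5.50000000e-02,
       -5.00000000e-02, -4.50000000e-02, -4.00000000e-02, -3.50000000e-02,
       -3.00000000e-02, -2.50000000e-02, -2.00000000e-02, -1.50000000e-02,
       -1.00000000e-02, -5.00000000e-03,  9.71445147e-17,  5.00000000e-03,
        1.00000000e-02,  1.50000000e-02]))
bar x med -0.05732394951401458 y range -0.06499673953460797 0.05441486440601195
side topface (np.float64(328.688), np.float64(154.272)) 125 [ 0.63178598 -0.26390847  0.096     ] [ 0.63076638 -0.26231394  0.09780541]
top 93 [ 0.63086358 -0.26084539  0.096     ] [ 0.63093826 -0.2609019   0.09562837]
```

View pics/m_top.png

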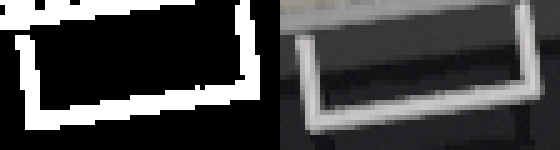

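View pics/c.png

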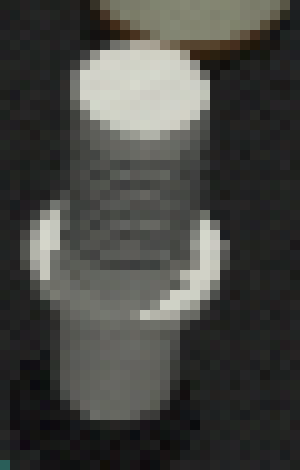

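The cartridge is at (0.631, -0.262), and the two views agree within 3 mm. The handle bar is 57 mm in front of the front face, so the drawer is shut, with the bar's middle at (0.644, 0.129, 0.122). The sampler yaw is 8.6°. Now I work out the tool's orientation and the shift to the handle.

```bash
cat >> h.py <<'E'
from scipy.spatial.transform import Rotation as Ro
def st(tgt=None,yaw=None):
    o=env.get_obs(); r=Ro.from_quat(o['tcp_rot']); M=r.as_matrix(); p=np.array(o['eef_pos'])
    print("t %.2f"%o['time_s'],"p",(p*1000).round(1),"F",o['contact_force'].round(1),"w %.4f"%o['width'],"approach",M[:,1].round(3),"jaw",M[:,2].round(3),"q",o['joints'].round(2))
    if tgt is not None: print("shift mm",(np.array(tgt)*1000-p*1000).round(1))
    if yaw is not None:
        z=np.array([np.cos(np.radians(yaw)),np.sin(np.radians(yaw)),0]); z=z if z@M[:,2]>0 else -z
        y=np.array([0,0,-1.]); D=np.stack([np.cross(y,z),y,z],1); print("turn deg",np.degrees((Ro.from_matrix(D)*r.inv()).as_rotvec()).round(2))
E
python3 -c "
from h import *
st((.6444,.1288,.21),8.62)"
python3 -m pendant '[[10,38,0,0,0,0,0.0],[15,45,0,0,0,0,0.0],[18,45,0,0,0,0,0.0],[18,45,0,0,0,0,0.0],[18,45,0,0,0,0,0.0]]' 60
```

```text
t 0.10 p [ 284.7 -666.3  230.5] F [-0.4 -0.5 -1. ] w 0.0851 approach [-0.001  0.001 -1.   ] jaw [ 0.393 -0.92  -0.001] q [ 1.09  0.6  -0.    1.6   0.    0.94 -0.08]
shift mm [359.7 795.1 -20.5]
turn deg [-4.000e-02 -8.000e-02  7.548e+01]
time_s: 0.6
eef_pos: [0.359, -0.4472, 0.2272]
tcp_rot: [-0.139, 0.694, -0.693, 0.136]
contact_force: [1.2, 0.7, 0.2]
width: 0.0425
```

```bash
python3 -m pendant '[[20,45,0,0,0,7,0.0],[20,45,0,0,0,7,0.0],[20,45,0,0,0,7,0.0],[20,45,0,0,0,7,0.0],[20,45,0,0,0,7,0.0]]' && python3 -m pendant '[[22,42,0,0,0,7,0.0],[22,42,0,0,0,7,0.0],[22,42,0,0,0,7,0.0],[22,42,0,0,0,7,0.0],[22,42,0,0,0,7,0.0]]'; python3 -c "
from h import *
st((.6444,.1288,.21),8.62)"
```

```text
time_s: 1.1
eef_pos: [0.4582, -0.2175, 0.227]
tcp_rot: [0.348, -0.616, 0.617, -0.344]
contact_force: [1.1, -0.7, -0.6]
width: 0.0425
time_s: 1.6
eef_pos: [0.5701, 0.0018, 0.227]
tcp_rot: [0.524, -0.476, 0.478, -0.52]
contact_force: [0.4, -0.5, 0.2]
width: 0.0428
t 1.60 p [570.1   1.8 227. ] F [ 0.4 -0.5  0.2] w 0.0428 approach [-0.003 -0.006 -1.   ] jaw [ 0.996  0.089 -0.003] q [ 0.18  0.45 -0.4   1.94  0.25  0.8  -0.27]
shift mm [ 74.3 127.  -17. ]
turn deg [ 0.35 -0.14  3.52]
```

```bash
python3 -m pendant '[[22,38,0,0,0,2,0.0],[22,38,-5,0,0,1.5,0.0],[16,28,-5,0.3,0,0,0.0],[10,16,-5,0,0,0,0.0],[4,7,0,0,0,0,0.0]]'
python3 - <<'E'
from h import *
st((.6444,.1288,.104),8.62)
for n in("top","side"):
    I,D=capture(n); cv2.imwrite(f"pics/{n}1.png",I[:,:,::-1]) 
I=cv2.imread("pics/top1.png")[120:260,120:290]; J=cv2.imread("pics/side1.png")[150:320,80:260]
cv2.imwrite("pics/c1.png",np.hstack([cv2.resize(I,(425,350)),cv2.resize(J,(371,350))]))
E
```

```text
time_s: 2.1
eef_pos: [0.647, 0.1417, 0.2099]
tcp_rot: [0.54, -0.459, 0.456, -0.539]
contact_force: [0.0, -0.0, 0.2]
width: 0.0427
t 2.10 p [647.  141.7 209.9] F [ 0.  -0.   0.2] w 0.0427 approach [-0.004  0.003 -1.   ] jaw [ 0.986  0.164 -0.003] q [-0.03  0.58 -0.41  1.75  0.28  0.87 -0.4 ]
shift mm [  -2.6  -12.9 -105.9]
turn deg [-0.15 -0.2  -0.82]
```

View pics/c1.png

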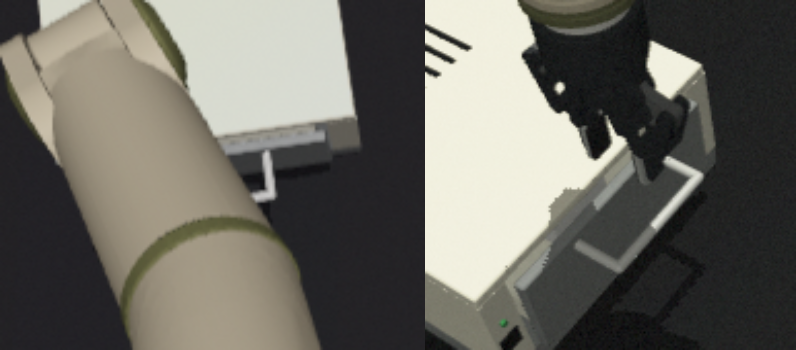

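The open jaws are above the bar, with one finger on each side (side crop around 600,150). Now I descend.

```bash
python3 -m pendant '[[-1,-6,-25,0,0,-0.8,0.0],[-1,-4,-30,0,0,0,0.0],[0,-2,-25,0,0,0,0.0],[0,0,-15,0,0,0,0.0],[0,0,-8,0,0,0,0.0]]'; python3 -c "
from h import *
st((.6444,.1288,.104),8.62)"
```

```text
time_s: 2.7
eef_pos: [0.6443, 0.1199, 0.1083]
tcp_rot: [-0.534, 0.463, -0.464, 0.534]
contact_force: [-0.4, -0.7, -0.2]
width: 0.0423
t 2.70 p [644.3 119.9 108.3] F [-0.4 -0.7 -0.2] w 0.0423 approach [ 0.001 -0.001 -1.   ] jaw [0.99  0.142 0.001] q [-0.05  0.68 -0.35  1.85  0.35  0.67 -0.46]
shift mm [ 0.1  8.9 -4.3]
turn deg [0.07 0.08 0.47]
```

```bash
python3 -m pendant '[[-1,6,-3,0,0,0,0.0],[0,0,0,0,0,0,-1],[0,0,0,0,0,0,-1],[0,0,0,0,0,0,-1],[0,0,0,0,0,0,-1]]' 60; python3 -c "
from h import *
st((.6444,.1288,.104),8.62)"
```

```text
time_s: 3.2
eef_pos: [0.6432, 0.1256, 0.1064]
tcp_rot: [-0.534, 0.462, -0.464, 0.534]
contact_force: [0.8, -0.3, -8.6]
width: 0.008
t 3.20 p [643.2 125.6 106.4] F [ 0.8 -0.3 -8.6] w 0.0080 approach [ 0.002 -0.002 -1.   ] jaw [0.99  0.141 0.002] q [-0.06  0.68 -0.34  1.85  0.35  0.67 -0.47]
shift mm [ 1.2  3.2 -2.4]
turn deg [0.09 0.12 0.5 ]
```

```bash
python3 -m pendant '[[0,0,-3,0,0,0,-1],[-5,-1,-1,0,0,0,-1],[-12,-2,0,0,0,0,-1],[-15,-2,0,0,0,0,-1],[-15,-2,0,0,0,0,-1]]' 60; python3 -c "
from h import *
st((.6444-.1977,.1288-.03,.104),8.62)"
```

```text
time_s: 3.7
eef_pos: [0.6034, 0.1195, 0.1064]
tcp_rot: [-0.529, 0.459, -0.468, 0.539]
contact_force: [5.4, -0.9, -7.0]
width: 0.0078
t 3.70 p [603.4 119.5 106.4] F [ 5.4 -0.9 -7. ] w 0.0078 approach [ 0.018  0.003 -1.   ] jaw [0.99  0.14  0.018] q [-0.07  0.64 -0.34  1.96  0.37  0.59 -0.51]
shift mm [-156.7  -20.7   -2.4]
turn deg [-0.15  1.05  0.55]
```

The drawer is following with about 5 N of friction, so I keep pulling.

```bash
python3 -m pendant '[[-22,-3,-1,0,0.5,0,-1],[-24,-3,-1,0,0.5,0,-1],[-24,-3,0,0,0,0,-1],[-24,-4,0,0,0,0,-1],[-20,-4,0,0,0,0,-1]]'; python3 -c "
from h import *
st((.6444-.1977,.1288-.03,.104),8.62)"
```

```text
time_s: 4.2
eef_pos: [0.4948, 0.103, 0.1064]
tcp_rot: [-0.527, 0.461, -0.467, 0.54]
contact_force: [4.8, 4.6, -15.0]
width: 0.0081
t 4.20 p [494.8 103.  106.4] F [  4.8   4.6 -15. ] w 0.0081 approach [ 0.018  0.009 -1.   ] jaw [0.99  0.139 0.019] q [-0.09  0.54 -0.31  2.21  0.39  0.42 -0.58]
shift mm [-48.1  -4.2  -2.4]
turn deg [-0.51  1.02  0.64]
```

```bash
python3 -m pendant '[[-15,-1,-2,0,0,0,-1],[-12,-1,-2,0,0,0,-1],[-10,-1,-2,0,0,0,-1],[-8,-1,-1,0,0,0,-1],[-6,-1,-1,0,0,0,-1]]'; python3 -c "
from h import *
st((.6444-.1977,.1288-.03,.104),8.62)"
```

```text
time_s: 4.7
eef_pos: [0.4529, 0.0966, 0.1063]
tcp_rot: [-0.519, 0.456, -0.474, 0.546]
contact_force: [4.8, -0.7, 2.7]
width: 0.0081
t 4.70 p [452.9  96.6 106.3] F [ 4.8 -0.7  2.7] w 0.0081 approach [ 0.044  0.011 -0.999] jaw [0.99  0.135 0.045] q [-0.15  0.5  -0.26  2.32  0.43  0.32 -0.65]
shift mm [-6.2  2.2 -2.3]
turn deg [-0.66  2.51  0.85]
```

```bash
python3 -m pendant '[[-6,-1,-1,0,0,0,-1],[-5,-1,-1,0,0,0,-1],[-4,0,-1,0,0,0,-1],[-4,0,-1,0,0,0,-1],[-4,0,-1,0,0,0,-1]]'; python3 -c "
from h import *
st((.6444-.1977,.1288-.03,.104),8.62)"
```

```text
time_s: 5.2
eef_pos: [0.4502, 0.0964, 0.1063]
tcp_rot: [-0.507, 0.45, -0.483, 0.555]
contact_force: [13.3, -6.1, 1.2]
width: 0.0079
t 5.20 p [450.2  96.4 106.3] F [13.3 -6.1  1.2] w 0.0079 approach [ 0.079  0.021 -0.997] jaw [0.988 0.128 0.081] q [-0.18  0.49 -0.22  2.35  0.46  0.25 -0.68]
shift mm [-3.5  2.4 -2.3]
turn deg [-1.26  4.53  1.24]
```

Force is rising. The bar has travelled about 197 mm, so I'll straighten the tilt and pull a bit more to confirm the stop.

```bash
python3 -m pendant '[[-4,-1,0,-0.6,2.2,0.5,-1],[-5,-1,0,-0.6,2.2,0.5,-1],[-7,-1,0,0,1,0,-1],[-9,-1,0,0,1,0,-1],[-9,-1,0,0,1,0,-1]]'; python3 -c "
from h import *
st((.6444-.1977,.1288-.03,.104),8.62)"
```

```text
time_s: 5.7
eef_pos: [0.4487, 0.0964, 0.1066]
tcp_rot: [-0.528, 0.471, -0.458, 0.538]
contact_force: [32.2, -5.1, -35.5]
width: 0.0075
t 5.70 p [448.7  96.4 106.6] F [ 32.2  -5.1 -35.5] w 0.0075 approach [-0.005  0.022 -1.   ] jaw [ 0.991  0.136 -0.002] q [-0.08  0.52 -0.33  2.29  0.39  0.38 -0.59]
shift mm [-2.   2.4 -2.6]
turn deg [-1.23 -0.27  0.79]
```

32 N with no motion, so this is the stop. I relax the pull, open and rise, then verify by camera.

```bash
python3 -m pendant '[[0,0,0,0,0,0,-1],[0,0,0,0,0,0,0.0],[0,0,0,0,0,0,0.0],[0,0,0,0,0,0,0.0],[0,0,15,0,0,0,0.0]]'; python3 -m pendant '[[0,-5,25,0,0,0,0.0],[0,-20,35,0,0,0,0.2],[10,-40,30,0,0,0,0.2],[10,-45,20,0,0,0,0.2],[10,-45,0,0,0,0,0.2]]';python3 -m pendant '[[10,-45,0,0,0,-6,0.2],[10,-45,0,0,0,-6,0.2],[15,-45,0,0,0,-6,0.2],[15,-40,0,0,0,-6,0.2],[10,-20,0,0,0,-6,0.2]]'
python3 - <<'E'
from h import *
st((.631,-.262,.15),45)
st((.631,-.262,.15),-45)
for n in("top","side"):
    I,D=capture(n); cv2.imwrite(f"pics/{n}2.png",I[:,:,::-1]); np.savez(f"{n}2.npz",I=I,D=D)
E
```

```text
time_s: 6.2
eef_pos: [0.4466, 0.0963, 0.1201]
tcp_rot: [-0.53, 0.472, -0.457, 0.536]
contact_force: [1.2, -0.0, 1.3]
width: 0.0427
time_s: 6.7
eef_pos: [0.4727, -0.0556, 0.236]
tcp_rot: [-0.534, 0.468, -0.452, 0.54]
contact_force: [1.5, 0.9, -0.5]
width: 0.0511
time_s: 7.2
eef_pos: [0.53, -0.2614, 0.238]
tcp_rot: [-0.389, 0.594, -0.581, 0.398]
contact_force: [-0.1, 0.6, -0.2]
width: 0.0514
t 7.20 p [ 530.  -261.4  238. ] F [-0.1  0.6 -0.2] w 0.0514 approach [-0.     0.021 -1.   ] jaw [ 0.925 -0.381 -0.008] q [ 0.58  0.45 -0.29  1.89  0.14  0.83 -0.17]
shift mm [101.   -0.6 -88. ]
turn deg [-1.07 -0.74 67.38]
t 7.20 p [ 530.  -261.4  238. ] F [-0.1  0.6 -0.2] w 0.0514 approach [-0.     0.021 -1.   ] jaw [ 0.925 -0.381 -0.008] q [ 0.58  0.45 -0.29  1.89  0.14  0.83 -0.17]
shift mm [101.   -0.6 -88. ]
turn deg [ -1.21   0.22 -22.62]
```

View pics/top2.png

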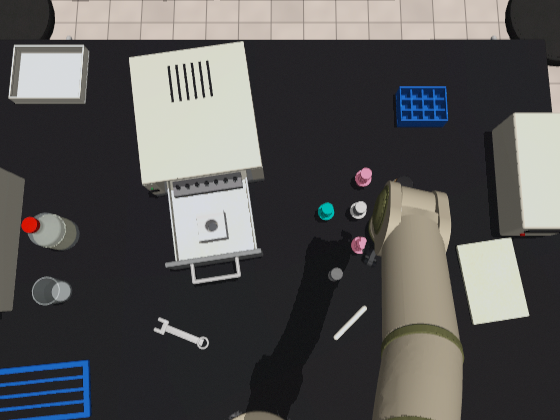

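View pics/side2.png

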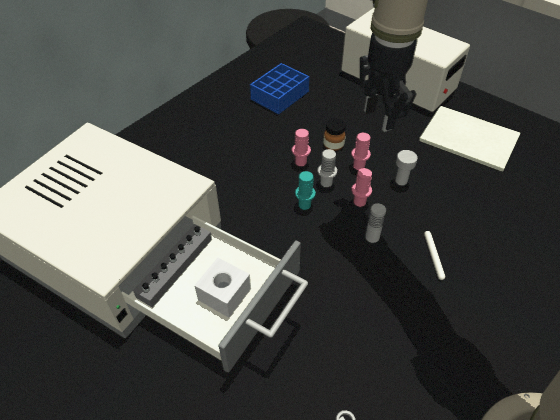

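The drawer is open: bar at top (216,275), seat hole at top (211,226) and side (222,280). The tubes are undisturbed. Now I measure the bar and seat.

Run:
```python
from h import *
T=np.load("top2.npz");S=np.load("side2.npz")
th=np.radians(8.62); R=np.array([[np.cos(th),-np.sin(th)],[np.sin(th),np.cos(th)]]); F=np.array([.7008,.1373])
for n,A,(x0,x1,y0,y1) in(("top",T,(185,245,262,290)),("side",S,(250,310,270,336))):
    v,u=np.mgrid[y0:y1,x0:x1]; m=A['I'][y0:y1,x0:x1].min(2)>110
    W=np.array([onz(n,a,b,.122)[:2] for a,b in zip(u[m],v[m])]); L=(W-F)@R
    e=np.percentile(L[:,0],2); bar=L[L[:,0]<e+.012]
    print(n,"bar x",np.median(bar[:,0]),bar[:,1].min(),bar[:,1].max())
for n,A,(x0,x1,y0,y1) in(("top",T,(198,226,213,240)),("side",S,(205,240,265,292))):
    g=A['I'][y0:y1,x0:x1].min(2); m=(g<150).astype(np.uint8)
    N,l,s,c=cv2.connectedComponentsWithStats(m)
    for i in range(1,N):
        if s[i,4]>40:
            p=c[i]+[x0,y0]; w=onz(n,*p,.096); print(n,"hole",p,s[i],w.round(4),"local",((w[:2]-F)@R).round(4))
    P=cloud(n,A['D']); q=P[200:310,170:260] ; z=q[...,2]; k=(z>.088)&(z<.104); L=(q[...,:2]-F)@R; k&=(abs(L[...,0]+.12)<.045)&(abs(L[...,1])<.045)
    print("block",[np.percentile(L[k][:,i],[2,50,98]).round(4).tolist() for i in(0,1)],np.median(z[k]))
    big=np.hstack([cv2.resize(A['I'][y0:y1,x0:x1,::-1],(400,400),interpolation=0),cv2.resize(np.repeat(m[...,None]*255,3,2),(400,400),interpolation=0)]); cv2.imwrite(f"pics/h_{n}.png",big)
```

```text
top bar x -0.25265793363403904 -0.05993382990297587 0.058647027951350406
side bar x -0.2523877476591321 -0.06461386961930504 0.055241333823021696
top hole [211.02678571 224.98214286] [  7   7  13  11 112] [0.5851 0.1186 0.096 ] local [-0.1172 -0.0011]
block [[-0.1531, -0.119, -0.0842], [-0.035, -0.0003, 0.0334]] 0.09567770329559061
side hole [221.77339901 280.12315271] [  8   8  18  15 203] [0.5849 0.1168 0.096 ] local [-0.1177 -0.0029]
block [[-0.153, -0.1201, -0.084], [-0.0372, -0.0008, 0.0318]] 0.09778288658759618
```

View pics/h_top.png

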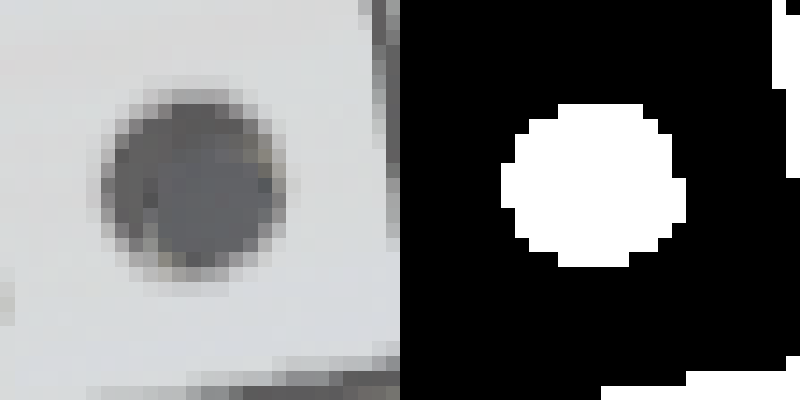

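View pics/h_side.png

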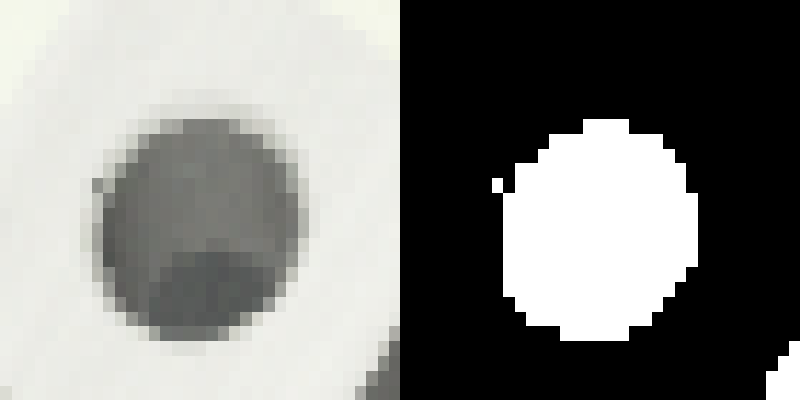

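Vision puts the bar travel at about 195 mm and the arm at 196.6 mm, so the drawer may be about 3 mm short of its stop. Time is plentiful, so I'll re-grip, pull again and look while it is under tension.

```bash
python3 -m pendant '[[-10,38,0,0,0,6,0.0],[-12,45,0,0,0,6,0.0],[-12,48,0,0,0,6,0.0],[-12,48,0,0,0,6,0.0],[-12,48,0,0.5,0,6,0.0]]'; python3 -m pendant '[[-10,40,0,0.5,0,0,0.0],[-8,38,-5,0.5,0,0,0.0],[-5,30,-10,0,0,0,0.0],[-3,15,-15,0,0,0,0.0],[0,0,-5,0,0,0,0.0]]'; python3 -c "
from h import *
st((.4512,.0994,.102),8.62)"
```

```text
time_s: 7.8
eef_pos: [0.4672, -0.0334, 0.2365]
tcp_rot: [-0.533, 0.47, -0.45, 0.54]
contact_force: [2.3, 0.5, -0.1]
width: 0.0429
time_s: 8.3
eef_pos: [0.4306, 0.1041, 0.2024]
tcp_rot: [-0.535, 0.466, -0.438, 0.552]
contact_force: [-0.1, -0.3, -0.7]
width: 0.0428
t 8.30 p [430.6 104.1 202.4] F [-0.1 -0.3 -0.7] w 0.0428 approach [-0.015  0.044 -0.999] jaw [ 0.983  0.183 -0.007] q [ 0.08  0.35 -0.53  2.23  0.22  0.62 -0.42]
shift mm [  20.6   -4.7 -100.4]
turn deg [-2.52 -0.84 -1.91]
```

```bash
python3 -m pendant '[[10,-2,-15,-1.2,-0.4,-1,0.0],[9,-2,-25,-1.2,-0.4,-1,0.0],[3,-1,-25,0,0,0,0.0],[0,0,-18,0,0,0,0.0],[0,0,-8,0,0,0,0.0]]'; python3 -c "
from h import *
st((.4512,.0994,.102),8.62)"
```

```text
time_s: 8.8
eef_pos: [0.4499, 0.0983, 0.1102]
tcp_rot: [0.538, -0.459, 0.459, -0.537]
contact_force: [-0.4, 0.8, -0.2]
width: 0.0423
t 8.80 p [449.9  98.3 110.2] F [-0.4  0.8 -0.2] w 0.0423 approach [ 0.    -0.002 -1.   ] jaw [ 0.988  0.157 -0.   ] q [-0.09  0.51 -0.34  2.29  0.44  0.41 -0.64]
shift mm [ 1.3  1.1 -8.2]
turn deg [ 0.09  0.   -0.44]
```

```bash
python3 -m pendant '[[1,1,-6,0,0,0,0.0],[0,0,-2,0,0,0,-1],[0,0,0,0,0,0,-1],[0,0,0,0,0,0,-1],[0,0,0,0,0,0,-1]]' 60; python3 -c "
from h import *
st((.4512,.0994,.102),8.62)";  python3 -m pendant '[[-3,-0.5,0,0,0,0,-1],[-5,-1,0,0,1,0,-1],[-6,-1,0,0,1,0,-1],[-7,-1,0,0,1,0,-1],[-8,-1,0,0,1,0,-1]]'
python3 - <<'E'
from h import *
st((.4512,.0994,.102),8.62)
I,D=capture("side"); S=np.load("side2.npz")['I']; np.savez("side3.npz",I=I,D=D)
a=S[240:345,200:320];b=I[240:345,200:320]
cv2.imwrite("pics/cmp3.png",cv2.resize(np.hstack([a,b])[:,:,::-1],None,fx=3.2,fy=3.2,interpolation=2))
g=lambda x:np.float32(cv2.cvtColor(x,cv2.COLOR_RGB2GRAY))
# seat block patch shift, unoccluded?
print(cv2.phaseCorrelate(g(S[262:316,190:252]).copy(),g(I[262:316,190:252]).copy()))
print("px per mm along pull",proj("side",(.5851-.00989,.1186-.0015,.096))-proj("side",(.5851,.1186,.096)),"per 10mm")
E
```

```text
time_s: 9.3
eef_pos: [0.4502, 0.0987, 0.1025]
tcp_rot: [0.539, -0.458, 0.459, -0.537]
contact_force: [1.5, 1.2, -16.8]
width: 0.0078
t 9.30 p [450.2  98.7 102.5] F [  1.5   1.2 -16.8] w 0.0078 approach [-0.001 -0.002 -1.   ] jaw [ 0.987  0.158 -0.001] q [-0.1   0.53 -0.33  2.29  0.45  0.39 -0.65]
shift mm [ 1.   0.7 -0.5]
turn deg [ 0.11 -0.05 -0.5 ]
time_s: 9.8
eef_pos: [0.4478, 0.0989, 0.1027]
tcp_rot: [0.538, -0.473, 0.448, -0.534]
contact_force: [30.5, -2.8, -39.6]
width: 0.0076
t 9.80 p [447.8  98.9 102.7] F [ 30.5  -2.8 -39.6] w 0.0076 approach [-0.03   0.018 -0.999] jaw [ 0.988  0.151 -0.027] q [-0.05  0.53 -0.38  2.28  0.41  0.42 -0.61]
shift mm [ 3.4  0.5 -0.7]
turn deg [-1.05 -1.74 -0.05]
((0.3179349246745211, 0.1226083812812746), 1.0149311384669057)
px per mm along pull [4.63044098 2.51937503] per 10mm
```

View pics/cmp3.png

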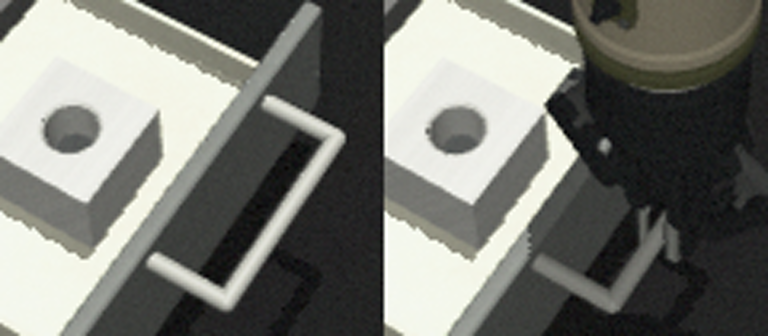

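Under a 30 N pull the seat moved only 0.3 px (0.7 mm), so the drawer is at its stop and the 3 mm disagreement is calibration error. I relax, release and go to the cartridge.

```bash
python3 -m pendant '[[-1,0,-1,0,0,0,-1],[0,0,0,0,0,0,0.0],[0,0,0,0,0,0,0.0],[0,0,0,0,0,0,0.0],[0,0,15,0,0,0,0.0]]'; python3 -m pendant '[[0,-5,25,0,0,0,0.0],[0,-20,35,0,0,0,0.2],[10,-40,35,0,0,0,0.2],[10,-45,15,0,0,0,0.2],[15,-45,0,0,0,0,0.2]]';python3 -m pendant '[[20,-45,0,0,0,-7,0.2],[25,-40,0,0,0,-7,0.2],[25,-40,0,0,0,-7,0.2],[25,-40,0,0,0,-7,0.2],[25,-30,0,0,0,-7,0.2]]'
python3 - <<'E'
from h import *
st((.631,-.262,.13),-45)
E
```

```text
time_s: 10.35
eef_pos: [0.4483, 0.0984, 0.1178]
tcp_rot: [0.537, -0.473, 0.449, -0.534]
contact_force: [-1.1, -1.1, 0.3]
width: 0.0427
time_s: 10.85
eef_pos: [0.4803, -0.052, 0.2324]
tcp_rot: [0.541, -0.469, 0.445, -0.538]
contact_force: [0.7, 0.5, -0.3]
width: 0.0516
time_s: 11.35
eef_pos: [0.5994, -0.2582, 0.2354]
tcp_rot: [-0.368, 0.613, -0.592, 0.372]
contact_force: [0.1, -0.8, -0.3]
width: 0.0511
t 11.35 p [ 599.4 -258.2  235.4] F [ 0.1 -0.8 -0.3] w 0.0511 approach [-0.011  0.028 -1.   ] jaw [ 0.892 -0.452 -0.023] q [ 0.53  0.53 -0.3   1.74  0.16  0.91 -0.3 ]
shift mm [  31.6   -3.8 -105.4]
turn deg [ -1.68  -0.4  -18.09]
```

```bash
python3 -m pendant '[[12,-2,-20,-0.8,-0.2,-6,0.2],[10,-1,-25,-0.8,-0.2,-6,0.2],[6,0,-20,0,0,-6,0.2],[2,0,-10,0,0,0,0.2],[0,0,0,0,0,0,0.2]]'
python3 - <<'E'
from h import *
st((.631,-.262,.055),-45)
I,D=capture("side"); cv2.imwrite("pics/side4.png",cv2.resize(I[80:240,270:450,::-1],None,fx=4,fy=3.6))
E
```

```text
time_s: 11.85
eef_pos: [0.6311, -0.2678, 0.1576]
tcp_rot: [0.266, -0.655, 0.657, -0.264]
contact_force: [-0.4, -0.6, 0.5]
width: 0.0513
t 11.85 p [ 631.1 -267.8  157.6] F [-0.4 -0.6  0.5] w 0.0513 approach [-0.001 -0.004 -1.   ] jaw [ 0.694 -0.72   0.002] q [ 0.43  0.63 -0.17  1.75  0.15  0.77 -0.63]
shift mm [-1.000e-01  5.800e+00 -1.026e+02]
turn deg [ 0.23 -0.08  1.04]
```

View pics/side4.png

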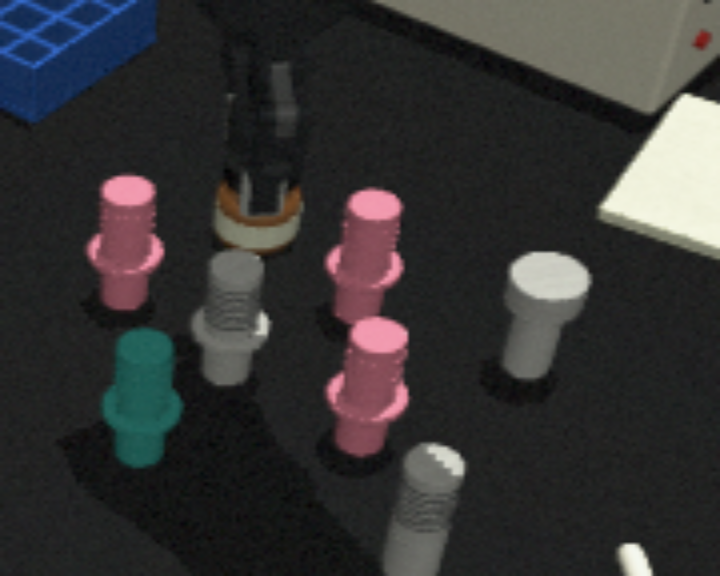

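The jaws are above the steel cartridge (crop 236,270). I correct y, then descend.

```bash
python3 -m pendant '[[0,5,-10,0,0,1,0.2],[0,1,-25,0,0,0,0.2],[0,0,-25,0,0,0,0.2],[0,0,-15,0,0,0,0.2],[0,0,-8,0,0,0,0.2]]'
python3 - <<'E'
from h import *
st((.631,-.262,.055),-45)
E
```

```text
time_s: 12.4
eef_pos: [0.6326, -0.2612, 0.0782]
tcp_rot: [0.272, -0.649, 0.655, -0.276]
contact_force: [-0.2, -0.1, -0.2]
width: 0.051
t 12.40 p [ 632.6 -261.2   78.2] F [-0.2 -0.1 -0.2] w 0.0510 approach [ 0.009 -0.006 -1.   ] jaw [ 0.714 -0.7    0.01 ] q [ 0.41  0.73 -0.16  1.81  0.19  0.61 -0.64]
shift mm [ -1.6  -0.8 -23.2]
turn deg [ 0.32  0.49 -0.58]
```

```bash
python3 -m pendant '[[-1,-1,-12,0.3,0.4,0,0.2],[0,0,-6,0,0,0,0.2],[0,0,-2,0,0,0,0.2],[0,0,0,0,0,0,0.2],[0,0,0,0,0,0,0.2]]'
python3 - <<'E'
from h import *
st((.631,-.262,.055),-45)
E
python3 -m pendant '[[0,0,0,0,0,0,-1],[0,0,0,0,0,0,-1],[0,0,0,0,0,0,-1],[0,0,0,0,0,0,-1],[0,0,0,0,0,0,-1]]' 90;python3 - <<'E'
from h import *
st((.631,-.262,.055),-45)
E
```

```text
time_s: 12.9
eef_pos: [0.6322, -0.2627, 0.0577]
tcp_rot: [0.274, -0.651, 0.652, -0.275]
contact_force: [-0.2, -0.1, 0.6]
width: 0.0509
t 12.90 p [ 632.2 -262.7   57.7] F [-0.2 -0.1  0.6] w 0.0509 approach [ 0.002 -0.    -1.   ] jaw [ 0.715 -0.699  0.002] q [ 0.41  0.76 -0.16  1.81  0.19  0.59 -0.64]
shift mm [-1.2  0.7 -2.7]
turn deg [ 0.01  0.13 -0.64]
time_s: 13.4
eef_pos: [0.6326, -0.2627, 0.0591]
tcp_rot: [0.273, -0.651, 0.653, -0.275]
contact_force: [-0.9, 0.6, -1.9]
width: 0.0283
t 13.40 p [ 632.6 -262.7   59.1] F [-0.9  0.6 -1.9] w 0.0283 approach [ 0.004 -0.001 -1.   ] jaw [ 0.715 -0.699  0.003] q [ 0.41  0.75 -0.16  1.81  0.19  0.59 -0.64]
shift mm [-1.6  0.7 -4.1]
turn deg [ 0.05  0.22 -0.65]
```

Gripped (30 mm grip, foot at TCP - 59 mm). Lift.

```bash
python3 -m pendant '[[0,0,15,0,0,0,-1],[0,0,30,0,0,0,-1],[0,0,40,0,0,0,-1],[0,0,40,0,0,0,-1],[0,0,35,0,0,0,-1]]'
python3 - <<'E'
from h import *
st((.5843,.1181,.25),-45)
E
```

```text
time_s: 13.9
eef_pos: [0.6282, -0.261, 0.2216]
tcp_rot: [-0.276, 0.654, -0.65, 0.273]
contact_force: [0.4, -0.3, -1.9]
width: 0.0279
t 13.90 p [ 628.2 -261.   221.6] F [ 0.4 -0.3 -1.9] w 0.0279 approach [-0.007  0.003 -1.   ] jaw [ 0.716 -0.698 -0.007] q [ 0.44  0.56 -0.2   1.7   0.14  0.9  -0.59]
shift mm [-43.9 379.1  28.4]
turn deg [-0.19 -0.4  -0.7 ]
```

```bash
python3 -m pendant '[[-4,38,10,0,0,0,-1],[-5,42,8,0,0,0,-1],[-5,42,6,0,0,0,-1],[-5,42,0,0,0,0,-1],[-5,42,0,0,0,0,-1]]'; python3 -m pendant '[[-5,42,0,0,0,0,-1],[-5,38,0,0,0,0,-1],[-5,34,0,0,0,0,-1],[-3,20,0,0,0,0,-1],[-1,8,0,0,0,0,-1]]'
python3 - <<'E'
from h import *
st((.5843,.1181,.18),-45)
E
```

```text
time_s: 14.4
eef_pos: [0.6046, -0.0584, 0.2595]
tcp_rot: [0.268, -0.651, 0.656, -0.272]
contact_force: [0.7, 0.2, -1.3]
width: 0.0281
time_s: 14.9
eef_pos: [0.5821, 0.0959, 0.2661]
tcp_rot: [0.268, -0.65, 0.655, -0.277]
contact_force: [-0.1, -0.3, -1.9]
width: 0.0283
t 14.90 p [582.1  95.9 266.1] F [-0.1 -0.3 -1.9] w 0.0283 approach [ 0.014 -0.001 -1.   ] jaw [ 0.712 -0.702  0.011] q [-0.08  0.4  -0.25  1.88  0.14  0.86 -1.18]
shift mm [  2.2  22.2 -86.1]
turn deg [ 0.09  0.8  -0.39]
```

```bash
python3 -m pendant '[[1,10,-15,0,0.8,0,-1],[1,8,-25,0,0,0,-1],[0,3,-20,0,0,0,-1],[0,0,-12,0,0,0,-1],[0,0,-4,0,0,0,-1]]';  python3 - <<'E'
from h import *
st((.5843,.1181,.165),-45)
for n in("top","side"):
    I,D=capture(n); np.savez(f"{n}5.npz",I=I,D=D)
I=np.load("side5.npz")['I'][150:330,150:310,::-1]; J=np.load("top5.npz")['I'][160:300,150:290,::-1]
cv2.imwrite("pics/c5.png",np.hstack([cv2.resize(I,(480,540),interpolation=2),cv2.resize(J,(315,540))]))
E
```

```text
time_s: 15.4
eef_pos: [0.5855, 0.1153, 0.1873]
tcp_rot: [0.272, -0.652, 0.654, -0.272]
contact_force: [-0.0, -1.1, -1.2]
width: 0.028
t 15.40 p [585.5 115.3 187.3] F [-0.  -1.1 -1.2] w 0.0280 approach [ 0.    -0.003 -1.   ] jaw [ 0.71  -0.705  0.002] q [-0.13  0.51 -0.23  1.93  0.17  0.72 -1.25]
shift mm [ -1.2   2.8 -22.3]
turn deg [ 0.16  0.02 -0.21]
```

View pics/c5.png

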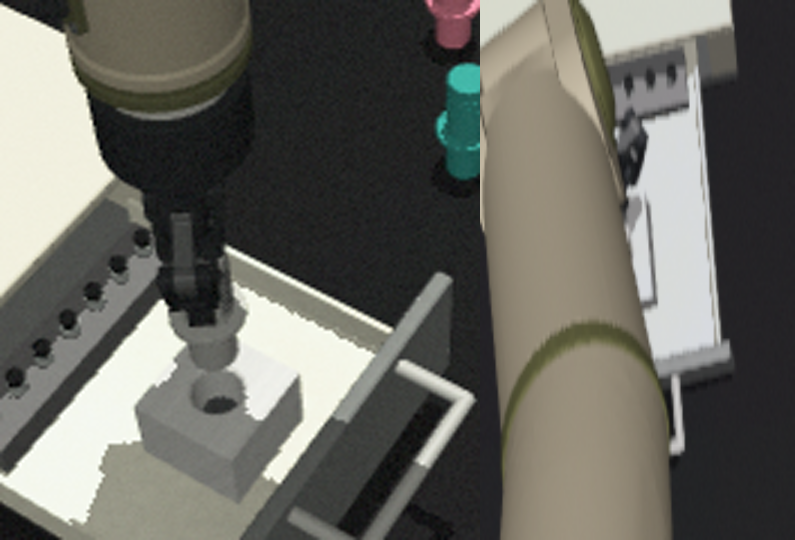

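The cartridge hangs above the seat hole, seen from the side. I check the shank axis against the hole in that same view.

Run:
```python
from h import *
A=np.load("side5.npz"); I=A['I']; P=cloud("side",A['D'])
y0,y1,x0,x1=255,292,205,240
cv2.imwrite("pics/s5.png",cv2.resize(I[245:295,200:245,::-1],None,fx=11,fy=11,interpolation=0))
# shank: depth points with z in .133...165 near expected
q=P[240:285,200:245]; 
k=(q[...,2]>.130)&(q[...,2]<.163)&(np.hypot(q[...,0]-.5855,q[...,1]-.1153)<.03)
p=q[k]; C=-cal("side")[1].T@cal("side")[2]
# circle fit w/ fixed radius 14
from scipy.optimize import least_squares
f=least_squares(lambda c:np.hypot(p[:,0]-c[0],p[:,1]-c[1])-.014,[.585,.115],loss='soft_l1',f_scale=.002); print(len(p),"shank axis",f.x.round(4),"rms",np.sqrt(np.mean(f.fun**2)))
vs,us=np.nonzero(k); 
for v in np.unique(vs):
    u=us[vs==v]; print(v+240,u.min()+200,u.max()+200,p[:,2][vs==v].mean().round(3),end=' | ')
print()
for z in(.128,.145,.165): print(z,proj("side",(.5855,.1153,z)).round(1))
print("hole px",proj("side",(.5855,.1153,.096)))
```

```text
128 shank axis [0.5854 0.1132] rms 0.0007650516055847394
262 228 228 0.152 | 263 226 228 0.153 | 264 224 229 0.152 | 265 213 229 0.154 | 266 213 229 0.151 | 267 213 228 0.15 | 268 214 228 0.147 | 269 214 228 0.144 | 270 214 227 0.142 | 271 215 226 0.139 | 272 216 225 0.137 | 273 219 222 0.136 | 
0.128 [220.4 269.3]
0.145 [219.5 263.6]
0.165 [218.4 256.8]
hole px [222.1008483  279.38737836]
```

View pics/s5.png

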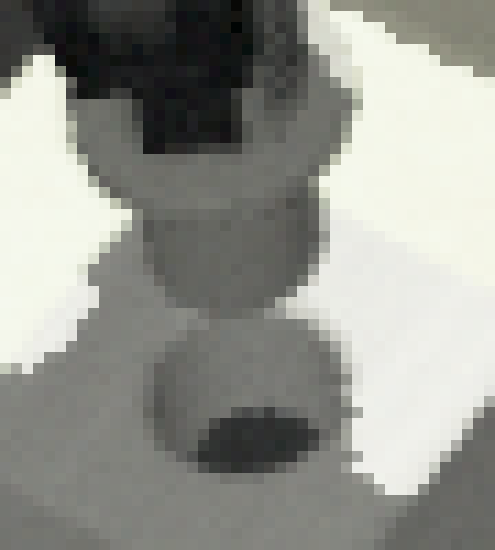

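Allowing for the side-camera offset seen on the shank, the target is about (0.585, 0.1187) in arm coordinates. I align, then lower gently.

```bash
python3 -m pendant '[[0,3,-5,0.1,0,0,-1],[0,1,-8,0,0,0,-1],[0,0,-5,0,0,0,-1],[0,0,0,0,0,0,-1],[0,0,0,0,0,0,-1]]';  python3 - <<'E'
from h import *
st((.585,.1187,.155),-45)
E
```

```text
time_s: 16.0
eef_pos: [0.5873, 0.1188, 0.1709]
tcp_rot: [0.27, -0.652, 0.654, -0.273]
contact_force: [-0.6, -0.7, -2.2]
width: 0.0281
t 16.00 p [587.3 118.8 170.9] F [-0.6 -0.7 -2.2] w 0.0281 approach [ 0.005  0.    -1.   ] jaw [ 0.708 -0.706  0.003] q [-0.14  0.53 -0.22  1.94  0.18  0.68 -1.26]
shift mm [ -2.3  -0.1 -15.9]
turn deg [-0.    0.28 -0.09]
```

```bash
python3 -m pendant '[[-2,0,-3,0,0.3,0,-1],[-1,0,-4,0,0,0,-1],[0,0,-3,0,0,0,-1],[0,0,-2,0,0,0,-1],[0,0,0,0,0,0,-1]]';  python3 - <<'E'
from h import *
st((.585,.1187,.155),-45)
E
```

```text
time_s: 16.5
eef_pos: [0.5842, 0.1189, 0.1583]
tcp_rot: [-0.271, 0.653, -0.653, 0.271]
contact_force: [0.2, -0.2, -1.8]
width: 0.0284
t 16.50 p [584.2 118.9 158.3] F [ 0.2 -0.2 -1.8] w 0.0284 approach [-0.  0. -1.] jaw [ 0.708 -0.706 -0.   ] q [-0.14  0.54 -0.22  1.96  0.19  0.66 -1.27]
shift mm [ 0.8 -0.2 -3.3]
turn deg [-0.01 -0.   -0.09]
```

```bash
python3 -m pendant '[[0,0,-2,0,0,0,-1],[0,0,-2,0,0,0,-1],[0,0,-2,0,0,0,-1],[0,0,-2,0,0,0,-1],[0,0,-2,0,0,0,-1]]';  python3 - <<'E'
from h import *
st((.585,.1187,.131),-45)
E
```

```text
time_s: 17.0
eef_pos: [0.5845, 0.119, 0.1479]
tcp_rot: [-0.271, 0.653, -0.653, 0.271]
contact_force: [0.4, -0.2, -2.0]
width: 0.0283
t 17.00 p [584.5 119.  147.9] F [ 0.4 -0.2 -2. ] w 0.0283 approach [ 0.001  0.    -1.   ] jaw [ 0.708 -0.706  0.   ] q [-0.15  0.56 -0.22  1.97  0.19  0.64 -1.27]
shift mm [  0.5  -0.3 -16.9]
turn deg [-0.02  0.04 -0.09]
```

The foot is 7 mm below the rim with no contact force, so it is in the hole. Keep going.

```bash
python3 -m pendant '[[0,0,-4,0,0,0,-1],[0,0,-4,0,0,0,-1],[0,0,-3,0,0,0,-1],[0,0,-3,0,0,0,-1],[0,0,-2,0,0,0,-1]]' 100;  python3 - <<'E'
from h import *
st((.585,.1187,.115),-45)
E
```

```text
time_s: 17.5
eef_pos: [0.5844, 0.119, 0.1303]
tcp_rot: [-0.271, 0.653, -0.653, 0.271]
contact_force: [-0.1, 0.4, 1.6]
width: 0.0281
t 17.50 p [584.4 119.  130.3] F [-0.1  0.4  1.6] w 0.0281 approach [ 0.  0. -1.] jaw [ 0.708 -0.706  0.   ] q [-0.15  0.58 -0.21  1.98  0.2   0.6  -1.28]
shift mm [  0.6  -0.3 -15.3]
turn deg [-0.02  0.02 -0.09]
```

Plunger contact is at the expected height, with no side force. Press.

```bash
python3 -m pendant '[[0,0,-3,0,0,0,-1],[0,0,-3,0,0,0,-1],[0,0,-3,0,0,0,-1],[0,0,-3,0,0,0,-1],[0,0,-2,0,0,0,-1]]';  python3 - <<'E'
from h import *
st((.585,.1187,.115),-45)
E
```

```text
time_s: 18.0
eef_pos: [0.5845, 0.119, 0.1167]
tcp_rot: [0.271, -0.653, 0.653, -0.272]
contact_force: [-2.5, -0.3, 6.7]
width: 0.028
t 18.00 p [584.5 119.  116.7] F [-2.5 -0.3  6.7] w 0.0280 approach [ 0.001  0.    -1.   ] jaw [ 0.708 -0.706  0.001] q [-0.16  0.6  -0.2   1.99  0.21  0.57 -1.29]
shift mm [ 0.5 -0.3 -1.7]
turn deg [-0.01  0.08 -0.08]
```

```bash
python3 -m pendant '[[0,0,-1,0,0,0,-1],[0,0,-1,0,0,0,-1],[0,0,-1,0,0,0,-1],[0,0,-1,0,0,0,-1],[0,0,-1,0,0,0,-1]]';  python3 - <<'E'
from h import *
st((.585,.1187,.115),-45)
E
```

```text
time_s: 18.5
eef_pos: [0.5852, 0.1192, 0.1147]
tcp_rot: [0.269, -0.653, 0.654, -0.272]
contact_force: [-3.7, -0.5, 14.6]
width: 0.0279
t 18.50 p [585.2 119.2 114.7] F [-3.7 -0.5 14.6] w 0.0279 approach [ 0.004 -0.    -1.   ] jaw [ 0.708 -0.706  0.003] q [-0.16  0.6  -0.2   1.99  0.21  0.57 -1.29]
shift mm [-0.2 -0.5  0.3]
turn deg [ 0.    0.26 -0.06]
```

The collar is on the rim (z 114.7 mm against 115 expected), pressing with about 16 N. There is -3.7 N side force, so I ease that off toward -x, the drawer's stop side, and check it holds steady.

```bash
python3 -m pendant '[[-1,0,-1,0,0.3,0,-1],[-1,0,-1,0,0,0,-1],[-0.5,0,-1,0,0,0,-1],[-0.5,0,-1,0,0,0,-1],[-0.5,0,-1,0,0,0,-1]]';  python3 - <<'E'
from h import *
st((.585,.1187,.115),-45)
E
```

```text
time_s: 19.0
eef_pos: [0.5851, 0.1192, 0.1148]
tcp_rot: [0.268, -0.652, 0.654, -0.273]
contact_force: [-2.2, -1.0, 12.5]
width: 0.0281
t 19.00 p [585.1 119.2 114.8] F [-2.2 -1.  12.5] w 0.0281 approach [ 0.008  0.001 -1.   ] jaw [ 0.707 -0.707  0.005] q [-0.16  0.6  -0.2   1.99  0.21  0.56 -1.29]
shift mm [-0.1 -0.5  0.2]
turn deg [-0.04  0.47  0.01]
```

```bash
python3 -m pendant '[[-0.8,0,-1.2,0,0.4,0,-1],[-0.8,0,-1.3,0,0.2,0,-1],[-0.8,0,-1.4,0,0.1,0,-1],[-0.8,0,-1.4,0,0.1,0,-1],[-0.8,0,-1.4,0,0.1,0,-1]]';  python3 - <<'E'
from h import *
st((.585,.1187,.115),-45)
I,D=capture("side"); np.savez("side6.npz",I=I,D=D)
st()
S=np.load("side2.npz")['I']; g=lambda x:np.float32(cv2.cvtColor(x,cv2.COLOR_RGB2GRAY))
print("bar shift px vs after first pull",cv2.phaseCorrelate(g(S[265:345,245:315]).copy(),g(I[265:345,245:315]).copy()))
cv2.imwrite("pics/c6.png",np.hstack([cv2.resize(I[200:350,180:320,::-1],(504,540)),cv2.resize(S[200:350,180:320,::-1],(280,300)).repeat(1,0) if 0 else cv2.resize(S[200:350,180:320,::-1],(280,540))]))
cv2.imwrite("pics/c6b.png",I[:,:,::-1])
E
```

```text
time_s: 19.5
eef_pos: [0.5852, 0.1191, 0.1147]
tcp_rot: [0.269, -0.653, 0.653, -0.272]
contact_force: [-2.9, -1.9, 16.6]
width: 0.0282
t 19.50 p [585.2 119.1 114.7] F [-2.9 -1.9 16.6] w 0.0282 approach [ 0.004  0.001 -1.   ] jaw [ 0.707 -0.707  0.002] q [-0.16  0.6  -0.2   1.99  0.21  0.57 -1.29]
shift mm [-0.2 -0.4  0.3]
turn deg [-0.07  0.2   0.03]
t 19.55 p [585.2 119.2 114.7] F [-2.3 -3.2 16.3] w 0.0281 approach [ 0.004  0.001 -1.   ] jaw [ 0.707 -0.708  0.002] q [-0.16  0.6  -0.2   1.99  0.21  0.57 -1.29]
bar shift px vs after first pull ((-0.21797236249796015, -0.11595698172141766), 0.8584497359063891)
```

View pics/c6.png

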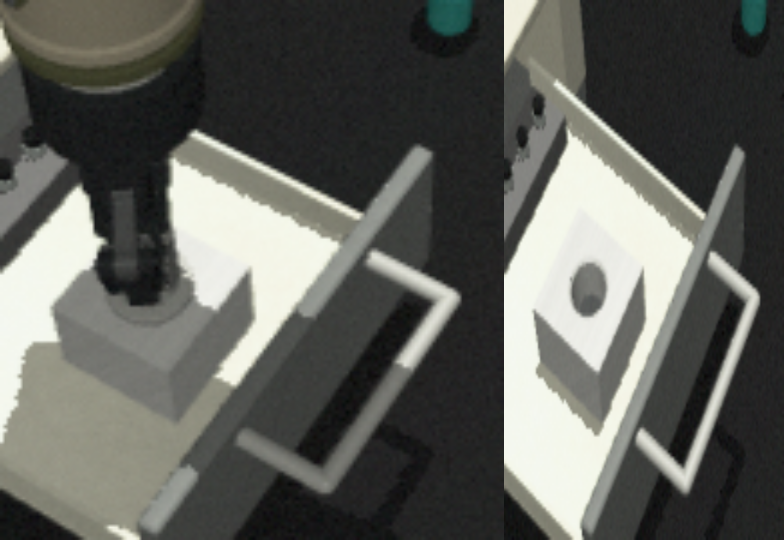

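View pics/c6b.png

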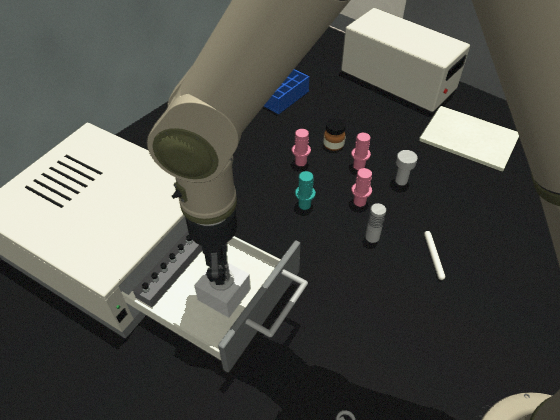

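The collar is flat on the rim, the three steel tubes' neighbours are unmoved, and the drawer is out. Fx still pushes slightly inward, so I bias it outward against the stop with a gentle pull.

```bash
python3 -m pendant '[[-2,-0.1,-1.3,0,0.2,0,-1],[-2.5,-0.2,-1.3,0,0.2,0,-1],[-2.5,-0.2,-1.3,0,0.2,0,-1],[-3,-0.2,-1.3,0,0.2,0,-1],[-3,-0.2,-1.3,0,0.2,0,-1]]';  python3 - <<'E'
from h import *
st((.585,.1187,.115),-45)
E
```

```text
time_s: 20.05
eef_pos: [0.5844, 0.1188, 0.115]
tcp_rot: [-0.265, 0.654, -0.653, 0.275]
contact_force: [3.9, -0.8, 9.0]
width: 0.0281
t 20.05 p [584.4 118.8 115. ] F [ 3.9 -0.8  9. ] w 0.0281 approach [ 0.012  0.006 -1.   ] jaw [ 0.705 -0.709  0.004] q [-0.16  0.6  -0.2   2.    0.21  0.55 -1.29]
shift mm [ 0.6 -0.1  0. ]
turn deg [-0.34  0.69  0.13]
```

```bash
python3 -m pendant '[[-4,-0.5,-2,-0.1,0.7,0,-1],[-4,-0.5,-2,-0.1,0.5,0,-1],[-4,-0.5,-2,0,0.5,0,-1],[-4,-0.5,-2,0,0.5,0,-1],[-4,-0.5,-2,0,0.5,0,-1]]';  python3 - <<'E'
from h import *
st((.585,.1187,.115),-45)
E
```

```text
time_s: 20.55
eef_pos: [0.5833, 0.1186, 0.1148]
tcp_rot: [-0.266, 0.657, -0.651, 0.272]
contact_force: [4.3, -1.3, 13.7]
width: 0.028
t 20.55 p [583.3 118.6 114.8] F [ 4.3 -1.3 13.7] w 0.0280 approach [ 0.004  0.011 -1.   ] jaw [ 0.704 -0.71  -0.005] q [-0.15  0.6  -0.21  1.99  0.2   0.56 -1.28]
shift mm [1.7 0.1 0.2]
turn deg [-0.62  0.22  0.25]
```

The drawer creeps outward at 4 N, so it was slightly off its stop. I continue until it stops.

```bash
python3 -m pendant '[[-5,-0.7,-2,-0.3,0.6,0,-1],[-5,-0.7,-2,-0.2,0.6,0,-1],[-5,-0.7,-2,0,0.5,0,-1],[-5,-0.7,-2,0,0.5,0,-1],[-5,-0.7,-2,0,0.5,0,-1]]';  python3 - <<'E'
from h import *
st((.585,.1187,.115),-45)
E
```

```text
time_s: 21.05
eef_pos: [0.5823, 0.1182, 0.115]
tcp_rot: [-0.265, 0.658, -0.65, 0.272]
contact_force: [7.9, -1.4, 11.1]
width: 0.0281
t 21.05 p [582.3 118.2 115. ] F [ 7.9 -1.4 11.1] w 0.0281 approach [ 0.005  0.014 -1.   ] jaw [ 0.702 -0.712 -0.006] q [-0.15  0.6  -0.21  2.    0.2   0.55 -1.28]
shift mm [ 2.7  0.5 -0. ]
turn deg [-0.78  0.3   0.4 ]
```

```bash
python3 -m pendant '[[-5,-0.7,-2,-0.5,0.6,-0.2,-1],[-5,-0.7,-2,-0.3,0.6,-0.1,-1],[-5,-0.7,-2,-0.2,0.5,0,-1],[-5,-0.7,-2,-0.2,0.5,0,-1],[-5,-0.7,-2,-0.2,0.5,0,-1]]';  python3 - <<'E'
from h import *
st((.585,.1187,.115),-45)
I,D=capture("side"); np.savez("side7.npz",I=I,D=D); S=np.load("side2.npz")['I'];S6=np.load("side6.npz")['I']; g=lambda x:np.float32(cv2.cvtColor(x,cv2.COLOR_RGB2GRAY))
for X in(S,S6):print(cv2.phaseCorrelate(g(X[265:345,245:315]).copy(),g(I[265:345,245:315]).copy()))
E
```

```text
time_s: 21.55
eef_pos: [0.582, 0.1184, 0.115]
tcp_rot: [0.263, -0.655, 0.656, -0.268]
contact_force: [7.7, -0.3, 10.3]
width: 0.028
t 21.55 p [582.  118.4 115. ] F [ 7.7 -0.3 10.3] w 0.0280 approach [ 0.008  0.002 -1.   ] jaw [ 0.696 -0.718  0.004] q [-0.16  0.6  -0.19  2.    0.21  0.56 -1.3 ]
shift mm [ 3.   0.3 -0. ]
turn deg [-0.1   0.44  0.91]
((0.5796815226277161, 0.11030620647548517), 0.8829936855369144)
((0.6649055528616898, 0.3196283197787011), 0.9569011555777656)
```

```bash
python3 -m pendant '[[-7,-1,-2.3,0,0.5,-0.4,-1],[-7,-1,-2.3,0,0.5,-0.3,-1],[-7,-1,-2.3,0,0.5,-0.2,-1],[-7,-1,-2.3,0,0.5,0,-1],[-7,-1,-2.3,0,0.5,0,-1]]';  python3 - <<'E'
from h import *
st((.585,.1187,.115),-45)
E
```

```text
time_s: 22.1
eef_pos: [0.5812, 0.1178, 0.1154]
tcp_rot: [-0.245, 0.66, -0.656, 0.271]
contact_force: [12.7, -0.8, 7.7]
width: 0.0282
t 22.10 p [581.2 117.8 115.4] F [12.7 -0.8  7.7] w 0.0282 approach [ 0.031  0.019 -0.999] jaw [ 0.68  -0.733  0.008] q [-0.16  0.59 -0.19  2.02  0.2   0.51 -1.32]
shift mm [ 3.8  0.9 -0.4]
turn deg [-1.12  1.78  2.17]
```

Now 12.7 N only tilts the grip, so the drawer is at its stop. The seat is at x≈0.582, exactly 120 mm in front of the face. I straighten and settle into a pure downward push.

```bash
python3 -m pendant '[[0,0,-1.3,-0.6,0.9,0,-1],[0,0,-1.3,-0.4,0.6,0,-1],[0,0,-1.3,-0.2,0.3,0,-1],[-0.5,0,-1.3,0,0.1,0,-1],[-0.5,0,-1.3,0,0.1,0,-1]]';  python3 - <<'E'
from h import *
st((.582,.1187,.115),-45)
E
```

```text
time_s: 22.6
eef_pos: [0.5848, 0.1189, 0.1147]
tcp_rot: [0.256, -0.657, 0.659, -0.26]
contact_force: [-3.5, -1.5, 16.4]
width: 0.0281
t 22.60 p [584.8 118.9 114.7] F [-3.5 -1.5 16.4] w 0.0281 approach [ 0.007 -0.    -1.   ] jaw [ 0.679 -0.734  0.005] q [-0.17  0.6  -0.19  1.99  0.2   0.56 -1.32]
shift mm [-2.8 -0.2  0.3]
turn deg [0.01 0.38 2.23]
```

Pressing down couples into +x, and the drawer crept back about 2 mm. I pull back out, then keep a balancing -x bias in the final rows.

```bash
python3 -m pendant '[[-5,-0.7,-2,0,0.6,0,-1],[-5,-0.7,-2,0,0.6,0,-1],[-5,-0.7,-2,0,0.6,0,-1],[-5,-0.7,-2,0,0.6,0,-1],[-5,-0.7,-2,0,0.6,0,-1]]'; python3 -m pendant '[[-5,-0.7,-2,0,0.6,0,-1],[-5,-0.7,-2,0,0.6,0,-1],[-5,-0.7,-2,0,0.6,0,-1],[-5,-0.7,-2,0,0.6,0,-1],[-5,-0.7,-2,0,0.6,0,-1]]'
python3 - <<'E'
from h import *
st((.582,.1187,.115),-45)
I,D=capture("side"); np.savez("side8.npz",I=I,D=D); g=lambda x:np.float32(cv2.cvtColor(x,cv2.COLOR_RGB2GRAY))
for k in(2,6,7):
    S=np.load(f"side{k}.npz")['I'];print(k,cv2.phaseCorrelate(g(S[265:345,245:315]).copy(),g(I[265:345,245:315]).copy()))
E
```

```text
time_s: 23.1
eef_pos: [0.5824, 0.1182, 0.1149]
tcp_rot: [-0.256, 0.662, -0.655, 0.259]
contact_force: [7.5, -1.7, 9.7]
width: 0.0285
time_s: 23.6
eef_pos: [0.5824, 0.1176, 0.1151]
tcp_rot: [-0.254, 0.667, -0.652, 0.258]
contact_force: [6.8, -0.2, 10.0]
width: 0.0284
t 23.60 p [582.4 117.6 115.1] F [ 6.8 -0.2 10. ] w 0.0284 approach [-0.002  0.022 -1.   ] jaw [ 0.675 -0.737 -0.018] q [-0.14  0.6  -0.21  1.99  0.18  0.56 -1.3 ]
shift mm [-0.4  1.1 -0.1]
turn deg [-1.27 -0.13  2.53]
2 ((0.5705144359762855, 0.19782418203791252), 0.802337117989858)
6 ((0.6191335548488581, 0.30914147465899333), 0.8711359096897973)
7 ((0.12366933942411862, 0.022206421208935012), 0.8787740300099055)
```

It holds still at x=582.4 with 7 N, which is the stop. Now I shift to more downward push with a mild -x bias.

```bash
python3 -m pendant '[[-4,-0.3,-2.2,-0.5,0.2,0,-1],[-3.5,-0.3,-2.2,-0.3,0.3,0,-1],[-3.5,-0.3,-2.2,-0.2,0.3,0,-1],[-3.5,-0.3,-2.2,-0.2,0.3,0,-1],[-3.5,-0.3,-2.2,-0.2,0.3,0,-1]]'
python3 - <<'E'
from h import *
st((.582,.1187,.115),-45)
E
```

```text
time_s: 24.15
eef_pos: [0.5823, 0.1185, 0.1148]
tcp_rot: [-0.251, 0.66, -0.659, 0.26]
contact_force: [2.0, -0.7, 16.8]
width: 0.0281
t 24.15 p [582.3 118.5 114.8] F [ 2.  -0.7 16.8] w 0.0281 approach [ 0.011  0.006 -1.   ] jaw [ 0.673 -0.74   0.003] q [-0.17  0.6  -0.19  2.    0.2   0.55 -1.32]
shift mm [-0.3  0.2  0.2]
turn deg [-0.34  0.65  2.69]
```

Fx is +2 N and Fz 16.8 N (about 19 N on the seat), at the stop and on the rim. I hold this target and check steadiness and the scene with camera calls.

Run:
```python
from h import *
for i in range(8):
    I,D=capture("side" if i%2 else "top")
    if i==6: T=(I,D)
    if i==7: S=(I,D)
    if i%2: st()
g=lambda x:np.float32(cv2.cvtColor(x,cv2.COLOR_RGB2GRAY))
for k in(2,7,8):
    X=np.load(f"side{k}.npz")['I'];print(k,cv2.phaseCorrelate(g(X[265:345,245:315]).copy(),g(S[0][265:345,245:315]).copy())[0])
P=cloud("top",T[1])
for nm,(u,v),zt in(("plain",(336,274),.09),("topped",(406,258),.078)):
    q=P[v-14:v+14,u-14:u+14]; s=(q[...,2]>zt)&(q[...,2]<.11); print(nm,np.nanmean(q[s],0).round(4) if s.any() else "hidden")
im=np.hstack([S[0][100:345,170:430],T[0][150:300,150:430][:245]] if 0 else [cv2.resize(S[0][200:345,180:320],(400,414)),cv2.resize(T[0][150:300,300:430],(359,414))])
cv2.imwrite("pics/fin.png",im[:,:,::-1])
```

```text
t 24.25 p [582.3 118.5 114.8] F [ 2.2 -0.8 16.9] w 0.0281 approach [ 0.011  0.006 -1.   ] jaw [ 0.673 -0.74   0.004] q [-0.17  0.6  -0.19  2.    0.2   0.55 -1.32]
t 24.35 p [582.3 118.5 114.8] F [ 3.1 -2.3 16.7] w 0.0279 approach [ 0.011  0.006 -1.   ] jaw [ 0.673 -0.74   0.003] q [-0.17  0.6  -0.19  2.    0.2   0.55 -1.32]
t 24.45 p [582.3 118.5 114.8] F [ 2.7 -1.1 17. ] w 0.0282 approach [ 0.011  0.006 -1.   ] jaw [ 0.673 -0.74   0.003] q [-0.17  0.6  -0.19  2.    0.2   0.55 -1.32]
t 24.55 p [582.3 118.5 114.8] F [ 3.7 -1.  16.5] w 0.0282 approach [ 0.011  0.006 -1.   ] jaw [ 0.673 -0.74   0.003] q [-0.17  0.6  -0.19  2.    0.2   0.55 -1.32]
2 (0.635938825163251, 0.07909515773045683)
7 (0.06879955606243726, -0.02702733194669804)
8 (-0.032267906418830705, -0.06502921589004984)
plain [ 0.4623 -0.1967  0.0954]
topped [ 0.5013 -0.3767  0.0817]
```

View pics/fin.png

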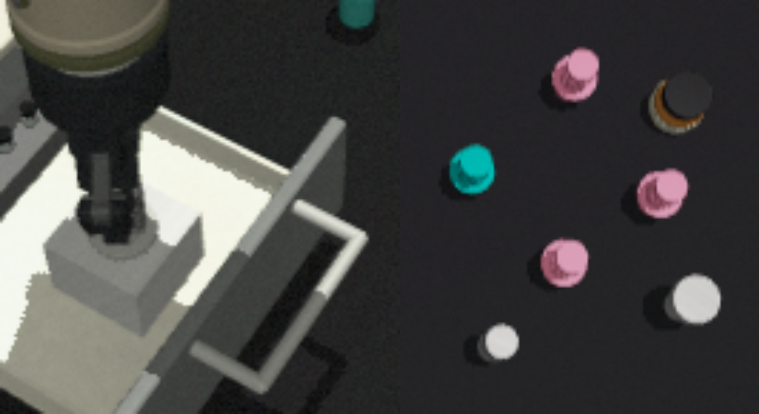

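The push has held steady for 0.4 s, the collar (crop 125,245) is on the rim, the drawer is at its stop, and both other tubes are standing where they were. Handing in.

```bash
python3 -c "
from station import env
print(env.hand_in())"
```

```text
the job is handed in; nothing more can be done
None
```

I pulled the drawer out to its stop and put the steel mid-collar cartridge, shank down, into the seat. I handed the job in at about 24.6 s, with the arm still gripping the cartridge and pressing it on the rim.

**Last checks**
- **Push:** steady for 0.4 s at about 16.8 N measured. With the cartridge's weight of about 2 N, that is roughly 19 N on the seat. The side pull toward the stop was 2 to 4 N.
- **Seating:** the TCP stood at 114.8 mm, against 115 mm expected for collar on rim. The spring forces on the way down matched the description.
- **Other tubes:** the plain tube and the topped tube were within about 2 mm of where they started.

**What disagreed**
- **Drawer travel:** after the first pull the camera put it at 195 mm and the arm at 196.6 mm, not 200 mm. A second pull of about 30 N moved it only 0.7 mm by camera.
- **Drawer creep:** pressing down pushed the drawer in by about 2 mm. I pulled it back out through the cartridge until it stood still under 7 N.
- **Final drawer position:** the arm's position for the seat then matched the fully-out position, 120 mm in front of the sampler, to about 1 mm. I only confirmed the final position that way and by image shifts.
- **Grip tilt:** the cartridge grip leaned about 0.7° at the end.

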